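# Snap the cover onto the switch box

## Task

The motor's open switch box needs its cover: take the cover that has the two slots (not the shorter plain one), set it over the box's two snap hooks and push it straight down until both sides click and it sits flush all round, then let go. Push only as hard as the hooks need and ease off once it is home - the cover cracks if it is rammed or leant on - and leave the other loose things where they lie.

Things in the scene. Friction and masses are not known exactly. Their poses are not given: they have to be found in the camera images.
- switch_box: Open grey switch box, upright; origin: centre of its foot on the bench, z up, y along the long side. Foot 74 x 110 mm, screwed down. Box 64 (x) x 100 (y) mm, walls 5 mm, terminal block inside. It is telescopic and clamped at an unknown height: its rim, on which the cover finally lies, is anywhere from 46 to 62 mm above the bench, and this pose does not tell it. The box does not yield when pushed.
- interlock_a (a joint): Travel (m) of a thin sprung pin (6 mm) of the cover interlock in the box at x = -18, y = +38 mm: 0 free, its tip 5 mm above the rim; 0.005 when that side of the cover lies on the rim. It pushes back with less than 0.3 N. Inside the box, on its y axis at y = +38 and -38 mm, stand two springy snap hooks: stem 12 mm wide (x), 3 mm thick; top 18.5 mm above the rim.
- interlock_b (a joint): The same at x = +18, y = -38 mm. The hooks' noses point outward to |y| = 42.8 mm, underside 6.5 mm above the rim, sloping lead-in above. Each bends in 2.5 mm to let a slot's outer edge pass: the push for both peaks at about 8 to 18 N, falls to about half or less while they rub through the 5 mm thick slots, and to nothing as they snap out over the cover, 1.5 mm before it meets the hard rim.
- cover: The loose cover to fit, lying rib up: grey plate 64 (x) x 100 (y) x 5 mm, 84 to 168 g, with two through slots 17 mm (x) wide from |y| = 31.2 to 40.4 mm and a central grip rib 14 (x) x 44 (y) mm, 24 mm high above the plate. Origin: centre of the underside; z up, y along the long side. Fits either way round (half turn). Cracks if more than 40 N acts between it and the box.
- spare_cover: A shorter plain cover of the same make, 64 x 76 x 5 mm with the same rib but no slots, lying loose: does not belong on this box, leave it. Origin: centre of the underside.
- ring_blank: Small brass-coloured ring, 30 x 35 x 8 mm, a loose bystander. Origin: centre of the underside.
- mandrel: Small mandrel with a red tip, 10 x 52 x 10 mm, a loose bystander. Origin: centre of the underside.
- felt_wheel: Felt polishing wheel lying flat, 52 mm across, 14 mm thick, a loose bystander. Origin: centre of the underside.
- compound_red: Red bar of polishing compound, 34 x 70 x 29 mm, a loose bystander. Origin: centre of the underside.
- screwdriver: Small screwdriver with a blue handle, 18 x 120 x 18 mm, a loose bystander. Origin: centre of the underside.

How it is judged:
By the outcome, as a careful person would: the job done as asked, in the order asked, and still so for the second after the job is handed in, with the robot touching nothing.
It also fails if it takes over 51 s, if anything falls off the work surface, if the arm or the gripper's body presses on something with over 40 N, if the wrist force passes 120 N, or if a joint passes its speed limit or range.

## Robot

A 6-joint arm with a two-finger parallel gripper is mounted at the origin on a cart in front of the work surface, level with it; the furniture and walls round the work are solid. World frame = base frame: x ahead of the robot, y to its left, z up, the work surface at z = 0. Lengths are in mm, angles in rad, forces in N, time in s.
With the tool pointing down it reaches from about 350 to 875 mm from the base axis. Payload 4.2 kg.
Tool frame: the origin (TCP) lies at the very end of the fingers, on their centre line; the grasp point (between the pads) lies 19 mm behind it; z points along the fingers, y is the line along which they close (so a half turn about z gives the same grasp; the last joint's range is limited). The gripper opens to 85 mm and grips with 20 to 120 N. Pads are 22 mm wide; open, the fingers measure 114 mm over their backs; the gripper's body (76 mm by 85 mm) begins 54 mm behind the grasp point. The pads swing forward as they close: fully open they stand 13 mm farther back than shut.
Start: joints at [1.535, 0.385, 0.008, 0, -1.194, -0.259], TCP at [181.561, 598.026, 231.312] pointing down, gripper open.
Joint ranges: [-3.14, 3.14], [-1.21, 2.06], [-1.07, 1.41], [-3.16, 2.05], [-2.99, -0.16], [-3.1, 3.1]. Speed limits (rad/s): [2.79, 2.79, 3.14, 3.14, 3.14, 3.14].

## Interface

Orientations are given as a unit quaternion [x, y, z, w].
In Python, from bench import read_state, get_image, camera_model, job_done gives the robot as it stands.
- The arm moves only by the shell command python3 -m handwheel 'ROWS'. ROWS is JSON, a list of rows, each a list of 7 numbers: the shift along the tool's x, y, z in m, then the turn, a rotation vector about the tool's x, y, z in rad, then the gripper's target within -1 to 1 (fully open at 1, half-way at 0, shut at -1). In form: [[dx, dy, dz, wx, wy, wz, jaw], ...]. A call has 1 to 10 rows; each row is the pose to reach, as a shift and turn from the pose commanded when the call began, along the tool's axes at that moment; what a row does not reach only later rows make up. A row lasts 1/8 s, in which the tool goes at most 62.5 mm and 10.7 degrees, less where a joint would pass 70% of its speed; a pose out of reach is approached as far as the arm can. A call with a gripper value outside its range is refused whole. The fingers move at their own pace and stop on an object; the grip force is fixed at half the most. Time passes only in rows, so rows that repeat a pose let the fingers close. It gives the time, the measured TCP pose, the force, the opening and the grip force at its end, in the units of the state.
- read_state(): the state, without advancing time (a new reading comes with each control period).
- get_image(name): name is "side" or "top" or "wrist"; returns (picture, depth): 384x512x3 uint8, blue, green, red; 384x512 float32, mm along the optical axis (not along the pixel's ray), 0 where there is no reading.
- camera_model(name): a dict with "K" (3x3 intrinsics, pixels), "dist" ([k1, k2, p1, p2, k3] as OpenCV has them; the pictures are not rectified), "rvec" (rotation vector, rad) and "tvec" (3), from world to camera coordinates, as OpenCV has them; the wrist camera has in their place "hand_eye" (4x4, takes a point from camera to tool coordinates, whose origin is the TCP and whose axes are the flange's). Camera axes: x right, y down, z forward; pixel columns grow to the right and rows downward; lengths in mm; the calibration is good to about 2 mm. A picture is of the moment at which its call begins: read the wrist's pose just before it. camera_model takes no time and is no camera call.
- job_done(): hands the job in; it is judged then, once.
The state is a dict: "clock": time; "joints": joint angles; "joint_vel": joint speeds; "joint_efforts": joint torques, N m; "position": TCP position; "ee_rot": TCP orientation; "contact_force": force on the tool from outside, world axes, zero at the start; "wrist_torque": the same for the moment, N m; "gripper_width": finger opening in mm; "grasp_force": force on a finger pad.
Only numpy, scipy, OpenCV 4.12 (cv2) and the standard library are available. Lean on these libraries where they do the work, as an engineer would, in place of code of your own. Each camera call takes 0.05 s, during which the arm holds its last target. There are 200 camera calls.

## Working session

There is one attempt and no reset: what is moved stays moved. The work goes in short steps, Python scripts to look and compute and a shell command to move; the robot and the scene stay as the last step left them, time stands still between calls to the robot, and variables do not carry over. Pictures are saved under pics/ and viewed, at most 10 in all, crops included, and the job is handed in when it is done.

```bash
mkdir -p pics; cat > h.py <<'E'
import numpy as np, cv2
from scipy.spatial.transform import Rotation as R
from bench import read_state, get_image, camera_model
def pose():
    s=read_state(); return np.array(s["position"]),R.from_quat(s["ee_rot"]).as_matrix(),s
def cam(name,P=None):
    m=camera_model(name);K=np.array(m["K"],float);d=np.array(m["dist"],float)
    if "hand_eye" in m:
        p,Rt,_=P; H=np.array(m["hand_eye"]); return K,d,Rt@H[:3,:3],p+Rt@H[:3,3]
    Rc=cv2.Rodrigues(np.array(m["rvec"],float))[0]; return K,d,Rc.T,-Rc.T@np.array(m["tvec"],float).ravel()
def rays(c,uv):
    K,d,Rw,o=c; n=cv2.undistortPoints(np.array(uv,float).reshape(-1,1,2),K,d)[:,0]
    return np.c_[n,np.ones(len(n))]@Rw.T,o
def onz(c,uv,z):
    r,o=rays(c,uv); return o+r*((z-o[2])/r[:,2])[:,None]
def cloud(c,dep):
    h,w=dep.shape; v,u=np.mgrid[:h,:w]; r,o=rays(c,np.c_[u.ravel(),v.ravel()])
    X=o+r*dep.reshape(-1,1); X[dep.ravel()<=0]=np.nan; return X.reshape(h,w,3)
def proj(c,X):
    K,d,Rw,o=c; return cv2.projectPoints((np.array(X,float)-o)@Rw,np.zeros(3),np.zeros(3),K,d)[0][:,0]
E
python3 - <<'E'
from h import *
P=pose();print(P[0],P[1].round(3),P[2]["clock"],P[2]["contact_force"])
ims=[]
for n in("top","side","wrist"):
    P=pose();im,d=get_image(n);ims.append(im);np.savez("pics/"+n,im=im,d=d,p=P[0],R=P[1])
    c=cam(n,P);print(n,c[3].round(),c[2][:,2].round(2))
cv2.imwrite("pics/a.png",np.vstack([np.hstack(ims[:2]),np.hstack([ims[2],ims[2]*0])])[:, :]) if 0 else None
cv2.imwrite("pics/top.png",ims[0]);cv2.imwrite("pics/sw.png",cv2.resize(np.hstack(ims[1:]),(800,300)))
E
```

```text
[181.38236881 597.47406246 230.19452777] [[ 0.957 -0.291 -0.001]
 [-0.291 -0.957 -0.002]
 [ 0.     0.002 -1.   ]] 0.0 [0.40554094 0.18750581 0.29395587]
top [ 310.   91. 1041.] [ 0.16 -0.03 -0.99]
side [-138. -565.  463.] [ 0.64  0.64 -0.43]
wrist [253. 576. 373.] [-0.28  0.08 -0.96]
```

View pics/top.png

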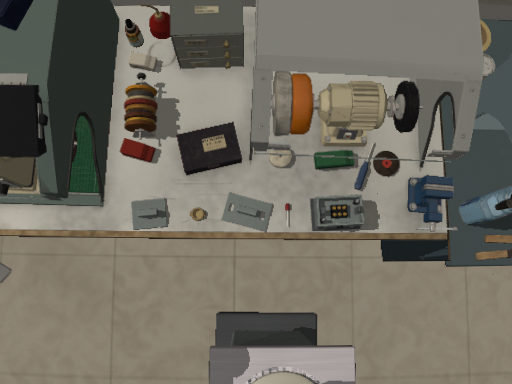

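View pics/sw.png

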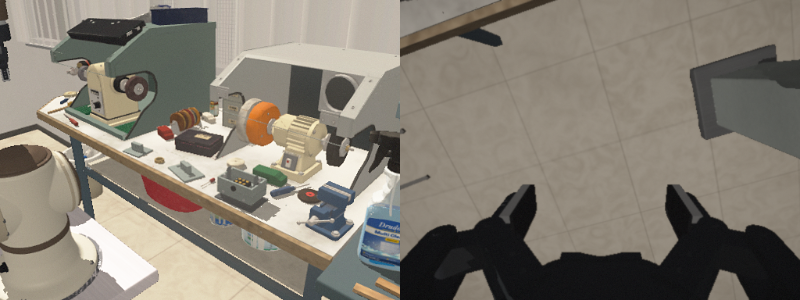

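The top view shows the slotted cover at px (247,212), the box at (337,212), the spare cover at (150,214), the ring at (199,214) and the mandrel at (288,214). The start wrist view shows only floor.

```bash
python3 - <<'E'
from h import *
z=np.load("pics/top.npz");c=cam("top");X=cloud(c,z["d"]);im=z["im"]
for n,(u0,v0,u1,v1),h in(("cover",(215,185,280,236),(2.5,9)),("rib",(215,185,280,236),(15,40)),("spare",(120,190,175,236),(2.5,9)),("box",(300,185,375,236),(38,75)),("foot",(300,185,375,236),(2,75)),("mandrel",(281,198,295,230),(4,20)),("ring",(188,204,211,224),(4,20))):
    S=X[v0:v1,u0:u1].reshape(-1,3);print(n,"n",len(S),"med z",np.nanmedian(S[:,2]).round(1))
    S=S[(S[:,2]>h[0])&(S[:,2]<h[1])]
    if len(S)<5: continue
    r=cv2.minAreaRect(S[:,:2].astype(np.float32));print("  ",len(S),np.round(r[0],1),np.round(r[1],1),round(r[2],1),np.percentile(S[:,2],[5,50,95]).round(1))
print("px/mm", proj(c,[[450,0,0],[450,100,0]]))
E
```

```text
cover n 3315 med z 1.4
   1149 [450.2  78.4] [110.5 143.9] 0.6 [2.7 5.  7.9]
rib n 3315 med z 1.4
   141 [445.7  79.2] [43.3 14.4] 75.8 [21.2 28.8 31.6]
spare n 2530 med z 1.3
   836 [442.3 302.3] [ 99.2 123. ] 0.8 [2.7 4.9 7.8]
box n 3825 med z 2.5
   1082 [ 442. -119.] [68.9 99.6] 3.3 [38.4 49.3 62. ]
foot n 3825 med z 2.5
   2007 [ 451.4 -124.2] [115.  168.7] 0.1 [ 2.4 38.6 60.1]
mandrel n 448 med z 0.1
   61 [445.1 -12. ] [59.3 25.1] 4.4 [ 4.5  7.5 11.8]
ring n 460 med z 0.5
   86 [439.3 184.7] [29.9 48.6] 6.5 [ 4.2  7.8 11. ]
px/mm [[281.93801188 209.92745942]
 [237.39745979 209.50915213]]
```

```bash
python3 -m handwheel '[[0.04,0.042,0,0,0,0.152,1],[0.081,0.084,0,0,0,0.305,1],[0.121,0.126,0,0,0,0.457,1],[0.162,0.168,0,0,0,0.61,1],[0.202,0.21,0,0,0,0.762,1],[0.242,0.252,0,0,0,0.914,1],[0.283,0.293,0,0,0,1.067,1],[0.323,0.335,0.01,0,0,1.219,1],[0.364,0.377,0.02,0,0,1.372,1],[0.404,0.419,0.03,0,0,1.524,1]]'; python3 -m handwheel '[[0,0,0,0,0,0,1],[0,0,0,0,0,0,1],[0,0,0,0,0,0,1]]'
python3 - <<'E'
from h import *
P=pose();im,d=get_image("wrist");np.savez("pics/w1",im=im,d=d,p=P[0],R=P[1])
print(P[0].round(1),P[1].round(3),P[2]["joints"],P[2]["contact_force"])
cv2.imwrite("pics/w1.png",im)
X=cloud(cam("wrist",P),d)
for n,lo,hi in(("plate",2.5,9),("rib",24,34)):
    S=X.reshape(-1,3);S=S[(S[:,2]>lo)&(S[:,2]<hi)&(np.abs(S[:,0]-446)<75)&(np.abs(S[:,1]-79)<75)]
    r=cv2.minAreaRect(S[:,:2].astype(np.float32));print(n,len(S),np.round(r[0],1),np.round(r[1],1),round(r[2],1),np.median(S[:,2]))
E
```

```text
clock: 1.4
position: [446.9, 77.9, 201.2]
ee_rot: [-0.612, 0.791, -0.0, 0.0]
contact_force: [0.5, 1.0, -0.4]
gripper_width: 85.4
grasp_force: 0.0
clock: 1.78
position: [446.2, 80.8, 201.6]
ee_rot: [-0.615, 0.788, -0.0, 0.0]
contact_force: [0.1, 0.7, -0.4]
gripper_width: 85.3
grasp_force: 0.0
[446.2  80.8 201.6] [[-0.243 -0.97   0.001]
 [-0.97   0.243  0.   ]
 [-0.001 -0.    -1.   ]] [ 5.39122997e-01  1.16644014e-01 -4.38596616e-01 -8.47681650e-05
 -1.01483605e+00 -7.84846064e-01] [ 0.11140979  0.68365139 -0.43266149]
plate 3552 [446.2  80.3] [100.1  64.1] 75.2 4.813658576613619
rib 458 [445.7  80. ] [43.6 13.7] 75.5 28.655813363147075
```

View pics/w1.png

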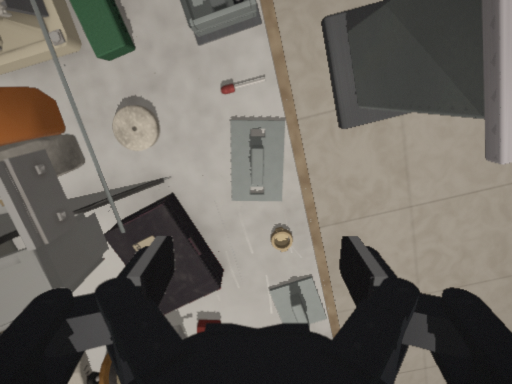

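The wrist view has the slotted cover at px (258,158), with 100.1 x 64.1 mm and rib 43.6 x 13.7 mm measured, which match. It is centred under the tool, so I descend and grip.

```bash
python3 -m handwheel '[[0,0,0.05,0,0,0,0.2],[0,0,0.1,0,0,0,0],[0,0,0.15,0,0,0,0],[0,0,0.175,0,0,0,0],[0,0,0.187,0,0,0,0],[0,0,0.193,0,0,0,0],[0,0,0.1935,0,0,0,0]]'; python3 -m handwheel '[[0,0,0,0,0,0,-1],[0,0,0,0,0,0,-1],[0,0,0,0,0,0,-1],[0,0,0,0,0,0,-1],[0,0,0,0,0,0,-1],[0,0,0,0,0,0,-1]]'
```

```text
clock: 2.7
position: [446.9, 80.3, 8.3]
ee_rot: [-0.615, 0.789, -0.0, 0.001]
contact_force: [-0.3, 0.5, 0.4]
gripper_width: 42.8
grasp_force: 0.0
clock: 3.45
position: [447.1, 80.1, 8.8]
ee_rot: [-0.614, 0.789, -0.0, 0.001]
contact_force: [-1.2, -0.1, 5.3]
gripper_width: 12.9
grasp_force: 60.3
```

```bash
python3 -m handwheel '[[0,0,-0.01,0,0,0,-1],[0,0,-0.04,0,0,0,-1],[0,0,-0.08,0,0,0,-1],[0,0,-0.12,0,0,0,-1],[0.03,-0.006,-0.165,0,0,-0.08,-1],[0.065,-0.013,-0.165,0,0,-0.18,-1],[0.105,-0.022,-0.165,0,0,-0.31,-1],[0.105,-0.022,-0.165,0,0,-0.31,-1],[0.105,-0.022,-0.165,0,0,-0.31,-1],[0.105,-0.022,-0.165,0,0,-0.31,-1]]'
cat > look.py <<'E'
import sys
from h import *
n=sys.argv[1]
P=pose();im,d=get_image("wrist");np.savez("pics/"+n,im=im,d=d,p=P[0],R=P[1]);cv2.imwrite(f"pics/{n}.png",im)
print(P[0].round(1),P[1].round(3).tolist(),P[2]["contact_force"],P[2]["gripper_width"],np.round(P[2]["joints"],2))
X=cloud(cam("wrist",P),d).reshape(-1,3)
B=X[(abs(X[:,0]-442)<60)&(abs(X[:,1]+119)<70)]
h,e=np.histogram(B[:,2],np.arange(36,90,1));print([(int(a),int(b)) for a,b in zip(e,h) if b>15])
E
python3 look.py w2
```

```text
clock: 4.7
position: [442.0, -26.9, 172.9]
ee_rot: [0.729, -0.685, -0.0, -0.0]
contact_force: [-0.3, -0.6, -1.4]
gripper_width: 12.7
grasp_force: 59.3
[442.  -26.9 172.9] [[0.063, -0.998, 0.0], [-0.998, -0.063, 0.0], [-0.0, -0.0, -1.0]] [-0.25457831 -0.58044775 -1.40694524] 12.711445450646796 [ 0.31  0.13 -0.5  -0.   -0.94 -0.25]
[(36, 1276), (37, 2041), (38, 743), (39, 144), (40, 73), (41, 49), (42, 45), (43, 40), (44, 56), (45, 82), (46, 386), (47, 601), (48, 327), (49, 266), (50, 135), (51, 66), (52, 66), (53, 56), (54, 47), (55, 68), (56, 197), (57, 779), (58, 1096), (59, 296), (60, 28), (62, 37), (63, 52), (69, 23), (70, 16), (72, 19), (73, 22), (74, 17), (75, 42), (76, 46), (77, 18)]
```

View pics/w2.png

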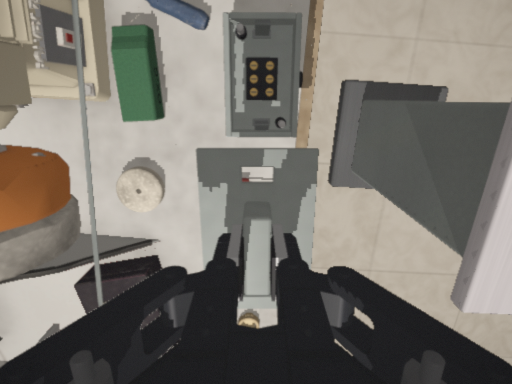

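The held cover shows at px (258,205), with its front slot at (257,174). The open box is at (262,75), with its pins at (240,31) and (281,123). Next I measure the rim, the hooks and the cover in the hand.

```bash
cat > meas.py <<'E'
import sys
from h import *
z=np.load(f"pics/{sys.argv[1]}.npz");P=(z["p"],z["R"]);c=cam("wrist",P);X=cloud(c,z["d"]);F=X.reshape(-1,3)
m=(abs(X[...,2]-57.9)<2.2)&(abs(X[...,0]-442)<60)&(abs(X[...,1]+119)<70)
m=cv2.morphologyEx(m.astype(np.uint8),cv2.MORPH_OPEN,np.ones((2,2)))>0
S=X[m];r=cv2.minAreaRect(S[:,:2].astype(np.float32));print("rim",len(S),np.round(r[0],1),np.round(r[1],1),round(r[2],2),np.median(S[:,2]).round(2))
m=(F[:,2]>66)&(F[:,2]<82)&(abs(F[:,0]-442)<50)&(abs(F[:,1]+119)<55);H=F[m]
for s in(H[H[:,1]>-119],H[H[:,1]<-119]): 
    if len(s):print("hook",len(s),s.mean(0).round(1),s.min(0).round(1),s.max(0).round(1))
T=(F-P[0])@P[1]   # tool coords
hgt=T[:,2];m=(abs(hgt)<12)&(abs(T[:,0])<62)&(abs(T[:,1])<45)
h,e=np.histogram(hgt[m],np.arange(-12,13,1));print("plate tool z",[(int(a),int(b)) for a,b in zip(e,h) if b>20])
Q=T[m&(T[:,0]>16)&(hgt>-6)]
print("plate y-range by x:",[(x,Q[(abs(Q[:,0]-x)<3)][:,1].min().round(1),Q[(abs(Q[:,0]-x)<3)][:,1].max().round(1)) for x in(20,30,40,46)])
print("front edge x by y:",[(y,Q[abs(Q[:,1]-y)<3][:,0].max().round(1)) for y in(-25,-15,0,15,25)])
Q2=np.median(Q[:,2]);print("plate top z tool",Q2.round(2))
# slot: pixels inside plate with depth far beyond, cast onto plate top plane
U=np.array([(u,v) for v in range(160,192) for u in range(232,285) if X[v,u,2]<P[0][2]-30])
if len(U):
    W=(onz(c,U,P[0][2]-Q2)-P[0])@P[1];print("slot hole tool",W.min(0).round(1),W.max(0).round(1),W.mean(0).round(1))
E
python3 meas.py w2
```

```text
Traceback (most recent call last):
  File "meas.py", line 3, in <module>
    z=np.load(f"pics/{sys.argv[1]}.npz");P=(z["p"],z["R"]);c=cam("wrist",P);X=cloud(c,z["d"]);F=X.reshape(-1,3)
                                                             ~~~^^^^^^^^^^^
  File "h.py", line 9, in cam
    p,Rt,_=P; H=np.array(m["hand_eye"]); return K,d,Rt@H[:3,:3],p+Rt@H[:3,3]
    ^^^^^^
ValueError: not enough values to unpack (expected 3, got 2)
```

```bash
sed -i 's/P=(z\["p"\],z\["R"\])/P=(z["p"],z["R"],0)/' meas.py; python3 meas.py w2
```

```text
rim 2363 [ 439.4 -121.1] [116.3  67.1] 96.19 nan
hook 102 [441.7 -79.5  73.4] [435.5 -82.3  66.5] [447.6 -76.1  77.9]
hook 134 [ 445.7 -156.    73.5] [ 439.9 -159.8   66.1] [ 451.5 -154.1   78. ]
plate tool z [(-12, 54), (-11, 53), (-10, 58), (-9, 65), (-8, 49), (-7, 48), (-6, 45), (-5, 34), (-4, 27), (2, 480), (3, 4493), (4, 4205), (5, 465), (6, 102), (7, 44)]
plate y-range by x: [(20, np.float64(-31.9), np.float64(32.0)), (30, np.float64(-32.2), np.float64(32.3)), (40, np.float64(-32.0), np.float64(32.3)), (46, np.float64(-32.0), np.float64(32.1))]
front edge x by y: [(-25, np.float64(49.9)), (-15, np.float64(49.8)), (0, np.float64(49.9)), (15, np.float64(49.8)), (25, np.float64(49.8))]
plate top z tool 3.96
slot hole tool [32.8 -7.8  4. ] [39.9  8.2  4. ] [36.4  0.2  4. ]
```

```bash
cat > rim.py <<'E'
import sys
from h import *
z=np.load(f"pics/{sys.argv[1]}.npz");P=(z["p"],z["R"],0);c=cam("wrist",P);X=cloud(c,z["d"])
th=np.deg2rad(3.0);A=np.array([[np.cos(th),np.sin(th)],[-np.sin(th),np.cos(th)]])
F=X.reshape(-1,3);F=F[np.isfinite(F[:,2])];L=(F[:,:2]-[443.7,-118.1])@A.T
k=(abs(F[:,2]-57.8)<1.8)
def edge(ax,s):  # outer wall edge along axis
    out=[]
    for t in np.arange(-24,25,3):
        m=k&(abs(L[:,1-ax]-t)<1.5)&(s*L[:,ax]>20)&(s*L[:,ax]<60)
        if m.sum()>3: out.append((t,s*(s*L[m,ax]).max()))
    out=np.array(out);return np.polyfit(out[:,0],out[:,1],1).round(3),np.median(out[:,1]).round(2),len(out)
for ax in(0,1):
    for s in(1,-1): print("xy"[ax],s,*edge(ax,s))
m=k&(abs(L[:,0])<33)&(abs(L[:,1])<51)&((abs(L[:,0])>27)|(abs(L[:,1])>45));print("rim z",np.median(F[m,2]).round(2),m.sum())
E
python3 rim.py w2
```

```text
x 1 [-1.3000e-02  3.1789e+01] 31.8 17
x -1 [ 2.000e-03 -3.153e+01] -31.53 17
y 1 [1.0000e-02 4.8991e+01] 48.96 17
y -1 [ 1.2000e-02 -5.0162e+01] -50.13 17
rim z 58.18 2215
```

```bash
python3 -m handwheel '[[0,0,0.03,0,0,0,-1],[0,0,0.06,0,0,0,-1],[0,0,0.06,0,0,0,-1],[0,0,0.06,0,0,0,-1],[0,0,0.06,0,0,0,-1]]'; python3 look.py w3; sed -i 's/^U=.*/U=np.array([(u,v) for v in range(160,192) for u in range(232,285) if X[v,u,2]<P[0][2]-20] or [(0,0)])/' meas.py; python3 meas.py w3; python3 rim.py w3
```

```text
clock: 5.38
position: [442.9, -27.1, 114.0]
ee_rot: [0.729, -0.685, 0.001, -0.001]
contact_force: [-0.3, 0.3, -0.8]
gripper_width: 12.5
grasp_force: 59.2
[442.9 -27.1 114. ] [[0.062, -0.998, 0.003], [-0.998, -0.062, 0.001], [-0.0, -0.003, -1.0]] [-0.26097999  0.3066693  -0.77866932] 12.51358405679139 [ 0.31  0.21 -0.59  0.   -0.77 -0.25]
[(36, 1978), (37, 3492), (38, 1186), (39, 253), (40, 124), (41, 105), (42, 100), (43, 100), (44, 100), (45, 153), (46, 656), (47, 981), (48, 547), (49, 412), (50, 196), (51, 92), (52, 93), (53, 119), (54, 78), (55, 85), (56, 192), (57, 1008), (58, 1336), (59, 358), (60, 39), (61, 25), (62, 80), (63, 61), (64, 28), (66, 25), (67, 26), (68, 25), (69, 16), (70, 19), (71, 28), (72, 28), (73, 27), (74, 22), (76, 43)]
rim 2899 [ 438.8 -118.5] [ 77.6 118.2] 3.24 nan
hook 185 [441.6 -79.7  72.9] [435.5 -82.3  66.2] [447.6 -75.7  78.2]
hook 105 [ 445.7 -154.9   70.6] [ 439.8 -155.7   66.1] [ 451.4 -154.    76.3]
plate tool z [(-12, 61), (-11, 55), (-10, 58), (-9, 52), (-8, 55), (-7, 51), (-6, 34), (-5, 34), (-4, 22), (-3, 21), (-2, 21), (1, 24), (2, 514), (3, 4479), (4, 4152), (5, 514), (6, 86), (7, 43), (8, 22)]
plate y-range by x: [(20, np.float64(-32.0), np.float64(32.1)), (30, np.float64(-32.3), np.float64(32.3)), (40, np.float64(-32.1), np.float64(32.3)), (46, np.float64(-31.8), np.float64(32.2))]
front edge x by y: [(-25, np.float64(49.9)), (-15, np.float64(49.9)), (0, np.float64(49.8)), (15, np.float64(49.8)), (25, np.float64(49.7))]
plate top z tool 3.96
slot hole tool [32.8 -7.8  3.9] [39.9  8.2  4. ] [36.4  0.2  3.9]
x 1 [-8.0000e-03  3.1877e+01] 31.84 17
x -1 [-2.0000e-03 -3.1819e+01] -31.89 17
y 1 [1.0000e-02 4.9031e+01] 48.98 17
y -1 [  0.051 -37.092] -36.91 6
rim z 58.15 2651
```

View pics/w3.png

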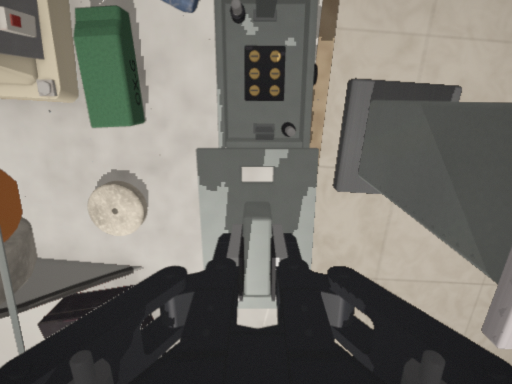

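Rim z ≈ 58.1 mm, box centre ≈ (443.8, -118.5), and yaw already matches. The cover sits centred in the grip with its underside 9 mm below the TCP, so it will be home at TCP z ≈ 67. I move over the box.

```bash
python3 -m handwheel '[[0.03,0.0015,0,0,0,0,-1],[0.06,0.003,0,0,0,0,-1],[0.0915,0.0045,0,0,0,0,-1],[0.0915,0.0045,0.01,0,0,0,-1],[0.0915,0.0045,0.022,0,0,0,-1],[0.0915,0.0045,0.022,0,0,0,-1],[0.0915,0.0045,0.022,0,0,0,-1]]'; python3 -m handwheel '[[0,0,0,0,0,0,-1]]';python3 - <<'E'
from h import *
P=pose();print(P[0].round(1),P[1][:,0].round(3),P[2]["contact_force"])
im,d=get_image("side");np.savez("pics/s1",im=im,d=d)
c=cam("side");u=proj(c,[[443,-118,60]])[0].astype(int);print(u)
q=im[max(u[1]-70,0):u[1]+50,max(u[0]-80,0):u[0]+80];cv2.imwrite("pics/s1.png",cv2.resize(q,None,fx=5,fy=5,interpolation=cv2.INTER_CUBIC))
E
```

```text
clock: 6.3
position: [443.3, -118.5, 90.8]
ee_rot: [0.729, -0.684, 0.0, 0.0]
contact_force: [-0.4, 0.2, -0.4]
gripper_width: 12.4
grasp_force: 59.2
clock: 6.42
position: [443.5, -118.7, 91.1]
ee_rot: [0.729, -0.685, 0.0, -0.0]
contact_force: [0.7, -0.4, -0.7]
gripper_width: 12.5
grasp_force: 59.2
[ 443.5 -118.7   91.1] [ 0.063 -0.998  0.   ] [ 0.68037994 -0.40764584 -0.67396368]
[308 226]
```

View pics/s1.png

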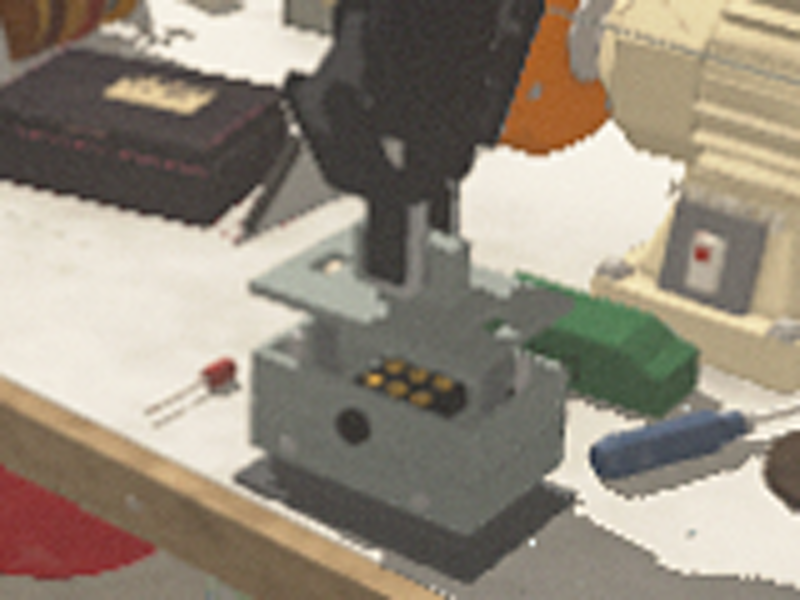

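The side view shows the cover level above the box, aligned with the hooks at about px (330,330) and (500,350) in the crop. I lower it onto the lead-ins in small steps.

```bash
python3 -m handwheel '[[0,0,0.003,0,0,0,-1],[0,0,0.006,0,0,0,-1],[0,0,0.008,0,0,0,-1],[0,0,0.008,0,0,0,-1]]'; python3 -m handwheel '[[0,0,0.002,0,0,0,-1],[0,0,0.002,0,0,0,-1]]';python3 -m handwheel '[[0,0,0.002,0,0,0,-1],[0,0,0.002,0,0,0,-1]]'
```

```text
clock: 6.98
position: [443.0, -119.1, 82.6]
ee_rot: [0.729, -0.685, -0.0, 0.0]
contact_force: [0.7, 0.2, -0.4]
gripper_width: 13.0
grasp_force: 59.2
clock: 7.22
position: [443.0, -119.1, 80.7]
ee_rot: [0.729, -0.685, -0.0, 0.0]
contact_force: [-0.8, 0.8, -1.1]
gripper_width: 12.9
grasp_force: 59.2
clock: 7.48
position: [443.4, -119.0, 78.8]
ee_rot: [0.729, -0.685, 0.0, -0.0]
contact_force: [0.6, 1.1, 0.0]
gripper_width: 12.6
grasp_force: 59.3
```

```bash
for i in 1 2 3; do :; done; python3 -m handwheel '[[0,0,0.001,0,0,0,-1],[0,0,0.001,0,0,0,-1]]'; python3 -m handwheel '[[0,0,0.001,0,0,0,-1],[0,0,0.001,0,0,0,-1]]';python3 -m handwheel '[[0,0,0.001,0,0,0,-1],[0,0,0.001,0,0,0,-1]]'
```

```text
clock: 7.72
position: [443.6, -119.0, 78.1]
ee_rot: [0.729, -0.685, 0.0, -0.0]
contact_force: [0.4, 0.7, 2.6]
gripper_width: 12.4
grasp_force: 59.6
clock: 7.98
position: [443.6, -119.1, 77.1]
ee_rot: [0.729, -0.685, 0.0, -0.0]
contact_force: [0.3, 1.1, 3.3]
gripper_width: 12.8
grasp_force: 60.0
clock: 8.22
position: [443.7, -119.1, 76.3]
ee_rot: [0.729, -0.685, 0.001, -0.0]
contact_force: [0.3, 0.9, 6.1]
gripper_width: 12.6
grasp_force: 60.2
```

```bash
python3 -m handwheel '[[0,0,0.001,0,0,0,-1],[0,0,0.001,0,0,0,-1]]'; python3 -m handwheel '[[0,0,0.001,0,0,0,-1],[0,0,0.001,0,0,0,-1]]';python3 -m handwheel '[[0,0,0.001,0,0,0,-1],[0,0,0.001,0,0,0,-1]]'
```

```text
clock: 8.48
position: [443.8, -119.1, 75.5]
ee_rot: [0.729, -0.685, 0.001, -0.0]
contact_force: [0.4, 0.3, 6.3]
gripper_width: 13.1
grasp_force: 60.5
clock: 8.72
position: [443.8, -119.0, 74.1]
ee_rot: [0.729, -0.685, 0.001, -0.001]
contact_force: [1.2, 0.7, -0.7]
gripper_width: 12.4
grasp_force: 59.3
clock: 8.98
position: [443.6, -119.0, 72.9]
ee_rot: [0.729, -0.685, 0.0, -0.0]
contact_force: [2.1, 1.5, 3.5]
gripper_width: 12.3
grasp_force: 59.9
```

```bash
python3 -m handwheel '[[0,0,0.001,0,0,0,-1],[0,0,0.001,0,0,0,-1]]'; python3 -m handwheel '[[0,0,0.001,0,0,0,-1],[0,0,0.001,0,0,0,-1]]';python3 -m handwheel '[[0,0,0.001,0,0,0,-1],[0,0,0.001,0,0,0,-1]]'
```

```text
clock: 9.22
position: [443.4, -119.0, 71.8]
ee_rot: [0.729, -0.685, 0.0, -0.0]
contact_force: [1.6, 1.4, 3.1]
gripper_width: 12.5
grasp_force: 59.9
clock: 9.48
position: [443.2, -119.1, 70.7]
ee_rot: [0.729, -0.685, 0.0, -0.0]
contact_force: [2.8, 0.8, 4.0]
gripper_width: 12.6
grasp_force: 59.9
clock: 9.72
position: [443.0, -119.1, 69.6]
ee_rot: [0.729, -0.685, -0.0, 0.0]
contact_force: [1.6, -0.4, 2.7]
gripper_width: 12.7
grasp_force: 59.9
```

```bash
python3 -m handwheel '[[0,0,0.001,0,0,0,-1],[0,0,0.001,0,0,0,-1]]'; python3 -m handwheel '[[0,0,0.0006,0,0,0,-1],[0,0,0.0006,0,0,0,-1]]';python3 -m handwheel '[[0,0,0.0005,0,0,0,-1],[0,0,0.0005,0,0,0,-1]]'
```

```text
clock: 9.98
position: [441.6, -119.2, 67.9]
ee_rot: [0.728, -0.685, -0.001, 0.001]
contact_force: [-0.5, -0.2, 0.4]
gripper_width: 12.7
grasp_force: 59.3
clock: 10.22
position: [442.7, -119.1, 67.9]
ee_rot: [0.729, -0.685, -0.0, 0.0]
contact_force: [-0.3, -0.3, -2.3]
gripper_width: 12.6
grasp_force: 59.3
clock: 10.48
position: [443.1, -119.1, 67.7]
ee_rot: [0.729, -0.685, -0.0, 0.0]
contact_force: [-0.0, 0.8, 0.1]
gripper_width: 12.7
grasp_force: 59.3
```

Force has dropped to zero, so both hooks have snapped. I ease down until the rim just takes a light load.

```bash
python3 -m handwheel '[[0,0,0.0004,0,0,0,-1],[0,0,0.0004,0,0,0,-1]]';python3 -m handwheel '[[0,0,0.0004,0,0,0,-1],[0,0,0.0004,0,0,0,-1]]'
```

```text
clock: 10.72
position: [443.2, -119.1, 67.4]
ee_rot: [0.729, -0.685, 0.0, -0.0]
contact_force: [0.4, -0.4, -0.3]
gripper_width: 12.5
grasp_force: 59.4
clock: 10.98
position: [443.2, -119.1, 67.3]
ee_rot: [0.729, -0.685, 0.0, -0.0]
contact_force: [-1.8, 0.9, 5.5]
gripper_width: 12.7
grasp_force: 60.0
```

```bash
python3 -m handwheel '[[0,0,0.0003,0,0,0,-1],[0,0,0.0003,0,0,0,-1]]'
```

```text
clock: 11.22
position: [443.2, -119.1, 67.3]
ee_rot: [0.729, -0.685, 0.0, -0.0]
contact_force: [-2.2, 1.7, 7.1]
gripper_width: 13.0
grasp_force: 60.4
```

Seated on the rim at about 7 N. I ease off, release and rise.

```bash
python3 -m handwheel '[[0,0,-0.0005,0,0,0,-1],[0,0,-0.0005,0,0,0,-0.6],[0,0,-0.0005,0,0,0,-0.2],[0,0,-0.0005,0,0,0,0],[0,0,-0.0005,0,0,0,0],[0,0,-0.0005,0,0,0,0]]'; python3 -m handwheel '[[0,0,-0.01,0,0,0,0],[0,0,-0.04,0,0,0,0],[0,0,-0.08,0,0,0,0],[0.02,0,-0.13,0,0,0,0],[-0.03,0,-0.15,0,0,0,0],[-0.03,0,-0.15,0,0,0,0],[-0.03,0,-0.15,0,0,0,0],[-0.03,0,-0.15,0,0,0,0]]'
python3 - <<'E'
from h import *
P=pose();im,d=get_image("wrist");print(P[0].round(1));X=cloud(cam("wrist",P),d)
F=X.reshape(-1,3);F=F[np.isfinite(F[:,2])]
th=np.deg2rad(3.5);A=np.array([[np.cos(th),np.sin(th)],[-np.sin(th),np.cos(th)]]);L=(F[:,:2]-[443.6,-118.7])@A.T
m=(abs(L[:,0])<30)&(abs(L[:,1])<48)&(abs(F[:,2]-63)<4)&(np.hypot(L[:,0]/1.3,0)>9)
G=np.c_[L[m],np.ones(m.sum())];k=np.linalg.lstsq(G,F[m,2],rcond=None)[0];print("plane slopes,z",k.round(4),m.sum())
for sx in(-1,1):
  for sy in(-1,1):
    q=m&(sx*L[:,0]>12)&(sy*L[:,1]>25);print(sx,sy,q.sum(),np.median(F[q,2]).round(2))
for sy in(-1,1):
    q=(abs(L[:,0])<8)&(abs(sy*L[:,1]-38)<6)&(F[:,2]>68);print("hook",q.sum(),F[q,2].max().round(1) if q.any() else 0)
s,_=get_image("side");u=[308,226];q=s[156:276,228:388]
cv2.imwrite("pics/fin.png",np.hstack([cv2.resize(q,(400,300)),cv2.resize(im,(400,300))]))
E
```

```text
clock: 11.98
position: [443.1, -119.0, 67.1]
ee_rot: [0.729, -0.685, -0.0, 0.0]
contact_force: [0.8, 1.2, -0.1]
gripper_width: 43.1
grasp_force: 0.0
clock: 12.98
position: [440.8, -89.5, 216.5]
ee_rot: [0.729, -0.685, -0.001, 0.001]
contact_force: [0.5, 0.2, -0.7]
gripper_width: 42.6
grasp_force: 0.0
[440.8 -89.5 216.5]
plane slopes,z [-5.00000e-04 -2.00000e-04  6.32901e+01] 3237
-1 -1 429 63.34
-1 1 341 63.19
1 -1 430 63.25
1 1 341 63.31
hook 79 77.6
hook 48 78.4
```

View pics/fin.png

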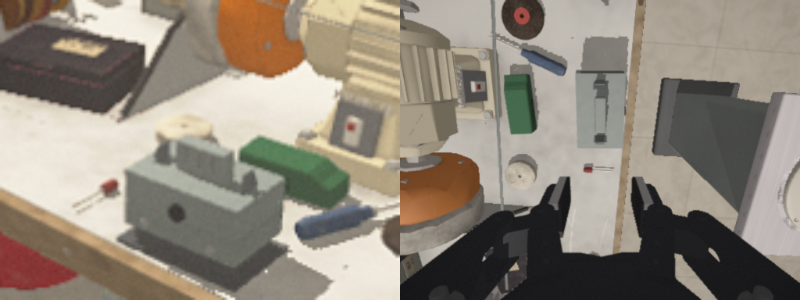

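The cover lies flush: its top is at 63.3 mm (rim 58.15 plus the 5 mm plate), level to 0.15 mm at all corners. Both hooks stand above the slots, the gripper is clear, and the bystanders haven't moved.

```bash
python3 -c "from bench import job_done; print(job_done())"
```

```text
the job is handed in; nothing more can be done
None
```

The slotted cover is snapped onto the switch box and lies flush all round. I released it and handed the job in at about 13 s; the highest push I read was about 7 N, though readings between steps could have missed a brief peak.

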